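Tug-check the two lids of the slant-front bin

TASK

The slant-front bin on the counter has two sloping lids whose catches do not always hold, though the lids look shut. Check the left lid first and then the right one: take its handle and give it a short, steady, gentle tug, and if the lid gives, press it firmly down until the catch takes it and tug it again, until each lid has held against a tug. Let go with both lids caught shut, and leave the cups on the bin's shelf and the timer and filter basket in front of it where they are.

Things in the scene. Friction and masses are not known exactly. Their poses are not given: they have to be found in the camera images.
- bin: fixed steel bin, 220 mm deep (x), 276 wide (y); origin at the centre of its underside, front to its own -x. Flat top 218 high over the rear 80 mm; from there two black lids side by side, hinged at their upper edge, slope down at 26 deg to the 150 mm high front wall. Over the rear, from x = -20 mm back, a cup shelf 328 to 340 mm high overhangs: keep the gripper square to the lid, leaning to the front, to clear it
- lid_left_handle (a point): centre of the bow handle of the left lid (left seen from the robot): a round steel bar 14 mm thick, 96 long, lying across the lid (along this frame's y), on two end posts 80 mm apart inside. The bar's centre is 30 mm above the lid's face; the face under it is clear. z points square out of the lid, 26 deg from vertical, leaning to the bin's front; x points up the slope. Pinch it across x
- lid_right_handle (a point): centre of the bow handle of the right lid, the same size and frame as the left one's and 134 mm from it. Hinge line: 125 mm from this point along +x and 37 mm down along z; the lid's lower edge is 60 mm away along -x. A straight pull or press of 10 to 20 mm along z is near enough to the hinge's arc; the bar turns in the jaws when gripped with about 20 N
- lid_left (a joint): hinge of the left lid, rad: 0 = hard down, grows to 0.7 open. Caught, it has a little play: lies near 0, a tug lifts it to about 0.023 (3 mm at the handle) and there it stops. Not caught, it lies on the open catch at about 0.047 (8 mm up at its edge), looks nearly shut, and a tug of 2 to 4 N lifts it freely; let go, it falls back
- lid_right (a joint): hinge of the right lid, same values. Both catches: a press of 8 to 14 N at the handle snaps the catch over the lid; the lid then meets its hard stop. About 12 to 15 N at the handle pulls a caught lid out of its catch again (press to catch it anew), so tug with 5 to 8 N. Lids weigh about 0.2 kg
- cup_a: small white porcelain cup, upside down on the bin's shelf, left; 63 mm wide, 91 mm over the handle, 52 mm high; origin at its underside. Leave it
- cup_b: the same, on the right of the bin's shelf. Leave it
- timer: white kitchen timer 58x62x21 mm lying in front of the bin; origin at its underside. Leave it
- basket: steel filter basket, 68 mm across, 28 mm high, in front of the bin; origin at its underside. Leave it

How it is judged:
On the way, in this order (a step that is already met when the one before it is completed fails the run):
1. the left lid is tugged up against its catch and the catch holds it (value of joint lid_left between 0.011 and 0.032 rad and contact force between the fingers and lid_left above 1 N), for 0.2 s.
2. then the right lid is tugged up against its catch and the catch holds it (value of joint lid_right between 0.011 and 0.032 rad and contact force between the fingers and lid_right above 1 N), for 0.2 s.
At the end, for the whole second after the job is handed in: both lids are held shut by their catches (opened by less than 0.032 rad; a lid that is not caught lies at about 0.045) and at rest, let go (value of joint each of lid_left, lid_right below 0.032 rad and velocity of joint each of lid_left, lid_right below 0.05 rad/s); the robot touches nothing.
It fails at once if a cup on the bin's shelf was shifted by more than 20 mm (distance of any of cup_a, cup_b from where it was at the start of the episode above 0.02 m).
It fails at once if the timer or the filter basket was shifted by more than 30 mm (distance of any of timer, basket from where it was at the start of the episode above 0.03 m).
It also fails if it takes over 69 s, if anything falls off the work surface, if the arm or the gripper's body presses on something with over 40 N, if the wrist force passes 120 N, or if a joint passes its speed limit or range.

ROBOT

A 7-joint arm with a two-finger parallel gripper is mounted at the origin on a cart in front of the work surface, level with it; the furniture and walls round the work are solid. World frame = base frame: x ahead of the robot, y to its left, z up, the work surface at z = 0. Lengths are in m, angles in rad, forces in N, time in s.
With the tool pointing down it reaches from about 0.425 to 0.875 m from the base axis. Payload 4.7 kg.
Tool frame: the origin (TCP) lies midway between the tips of the shut fingers; the grasp point (between the pads) lies 19 mm behind it; z points along the fingers, y is the line along which they close (so a half turn about z gives the same grasp; the last joint's range is limited). The gripper opens to 85 mm and grips with 20 to 120 N. Pads are 22 mm wide; open, the fingers measure 114 mm over their backs; the gripper's body (76 mm by 85 mm) begins 54 mm behind the grasp point. The pads swing forward as they close: fully open they stand 13 mm farther back than shut.
Start: joints at [1.333, 0.321, -0.07, 1.45, 0.023, 1.371, -0.057], TCP at [0.162, -0.63, 0.231] pointing down, gripper open.
Joint ranges: [-2.86, 2.86], [-0.3, 2.09], [-1.38, 1.24], [0.06, 2.45], [-1.56, 4.7], [0.09, 2.05], [-2.69, 2.69]. Speed limits (rad/s): [2.57, 2.57, 3.14, 3.14, 3.14, 3.14, 3.14].

INTERFACE

Orientations are given as a unit quaternion [w, x, y, z].
In Python, from station import get_state, capture, job gives the robot as it stands.
- The arm moves only by the tool apply_moves, never from a script. Its argument "steps" is text: rows parted by semicolons, each of 4 numbers parted by spaces: the shift along the tool's x, y, z in mm, then the turn about the tool's z in rad. A call has 1 to 5 rows; each row is the pose to reach, as a shift and turn from the pose commanded when the call began, along the tool's axes at that moment; what a row does not reach only later rows make up. A row lasts 1/12 s, in which the tool goes at most 41.7 mm and 7.16 degrees, less where a joint would pass 70% of its speed; a pose out of reach is approached as far as the arm can. A call with a gripper value outside its range is refused whole. "claw" is the closure, from 0 (fully open) to 1 (shut), set as the call begins (left out, the last holds). The fingers move at their own pace and stop on an object; "grip_force" is the grip in N (left out, the last holds). Time passes only in rows, so rows that repeat a pose let the fingers close. It gives the time, the measured TCP pose, the force, the opening and the grip force at its end, in the units of the state.
- get_state(): the state, without advancing time (a new reading comes with each control period).
- capture(name): name is "side" or "top"; returns a dict with "pixels" (400x640x3 uint8, blue, green, red), "z_map" (400x640 float32, m along the optical axis (not along the pixel's ray), 0 where there is no reading), "K" (3x3 intrinsics, pixels), "distortion" ([k1, k2, p1, p2, k3] as OpenCV has them; the pictures are not rectified), "R" (3x3) and "t" (3): a world point X has camera coordinates R X + t. Camera axes: x right, y down, z forward; pixel columns grow to the right and rows downward; lengths in m; the calibration is good to about 2 mm. A picture is of the moment at which its call begins.
- job.sign_off(): hands the job in; it is judged then, once.
The state is a dict: "time": time; "joint_positions": joint angles; "joint_vel": joint speeds; "joint_torque": joint torques, N m; "ee_pos": TCP position; "eef_rot": TCP orientation; "force": force on the tool from outside, world axes, zero at the start; "ft_torque": the same for the moment, N m; "grip_width": finger opening in m; "gripper_force": force on a finger pad.
Only numpy, scipy, OpenCV 4.12 (cv2) and the standard library are available. Lean on these libraries where they do the work, as an engineer would, in place of code of your own. Each camera call takes 0.05 s, during which the arm holds its last target. There are 200 camera calls.

## Working session

There is one attempt and no reset: what is moved stays moved. The work goes in short steps, Python scripts to look and compute and a tool call to move; the robot and the scene stay as the last step left them, time stands still between calls to the robot, and variables do not carry over. Pictures are saved under pics/ and viewed, at most 10 in all, crops included, and the job is handed in when it is done.

Besides the shell and the picture viewer there is one more tool, called by a JSON object that holds its "name" and its "arguments", one argument or row to a line. apply_moves: Moves the arm, as the interface text tells. Its arguments: {"type":"object","properties":{"steps":{"type":"string"},"claw":{"type":"number"},"grip_force":{"type":"number"}},"required":["steps"]}

```bash
mkdir -p pics; ls
cat > h.py <<'E'
import numpy as np, cv2
from station import get_state, capture, job
def pt(c,u,v,z=None,r=2):
    K=np.array(c["K"]);D=np.array(c["distortion"])
    x,y=cv2.undistortPoints(np.array([[[u,v]]],float),K,D)[0,0]
    if z is None:
        w=c["z_map"][v-r:v+r+1,u-r:u+r+1];z=np.median(w[w>0])
    return np.array(c["R"]).T@(np.array([x*z,y*z,z])-np.array(c["t"]))
E
python3 - <<'E'
from h import *
import pickle
for n in("side","top"):
    c=capture(n);cv2.imwrite(f"pics/{n}0.png",c["pixels"]);pickle.dump(c,open(n+".pkl","wb"))
    print(n,-np.array(c["R"]).T@np.array(c["t"]),np.array(c["R"])[2])
print(get_state())
E
```

```text
pics
side [0.15828386 0.1841314  1.24041942] [ 0.30423747 -0.38822875 -0.8698954 ]
top [ 0.35532349 -0.29085852  1.26338862] [ 0.15228145  0.01360688 -0.9882435 ]
{'time': 0.1, 'joint_positions': array([ 1.33309284,  0.32172091, -0.0700704 ,  1.45155065,  0.0225659 ,
        1.37082328, -0.05691009]), 'joint_vel': array([-0.00136949, -0.00124249,  0.00016077, -0.00309485,  0.00091245,
        0.00121959, -0.00039677]), 'joint_torque': array([-1.73749418e-04, -4.94877863e+01, -3.83997252e-01, -3.15212345e+01,
        1.30161492e-02,  7.48192950e-03,  3.77923834e-05]), 'ee_pos': array([ 0.16178271, -0.62904015,  0.2303521 ]), 'eef_rot': array([-8.46449357e-04,  9.92084643e-01,  1.25568012e-01, -1.40463541e-04]), 'force': array([-0.02954821, -0.20128511, -0.07945839]), 'ft_torque': array([ 0.00832042, -0.0185636 ,  0.02920734]), 'gripper_force': 0.0, 'grip_width': 0.0852911843291097}
```

View pics/side0.png

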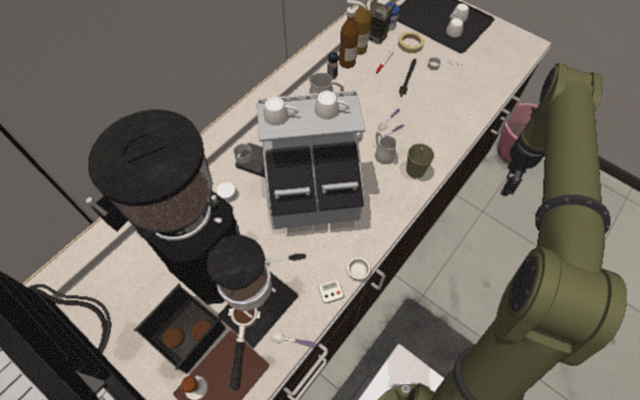

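View pics/top0.png

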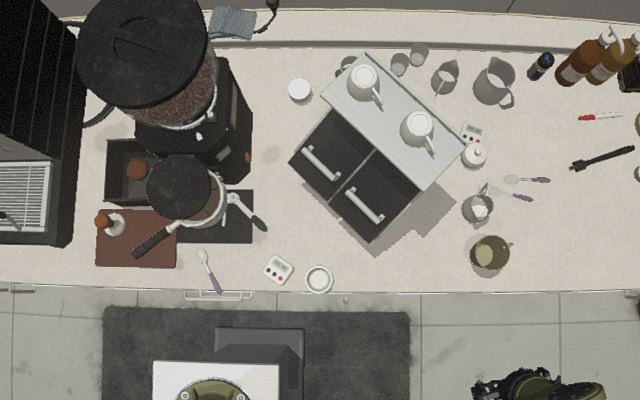

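The side view shows the bin with its handles at about (292,192) and (340,186). In the top view the handles run about (304,148)-(339,178) and (347,188)-(383,221). The timer is at (278,270), the basket at (319,278), and the cups are on the shelf. I'll enlarge the handles in both views.

Run:
```python
import pickle,cv2,numpy as np
t=pickle.load(open("top.pkl","rb"))["pixels"];s=pickle.load(open("side.pkl","rb"))["pixels"]
a=cv2.resize(t[130:240,280:400],None,fx=5,fy=5,interpolation=cv2.INTER_CUBIC)
cv2.imwrite("pics/tc.png",a)
b=cv2.resize(s[160:220,260:380],None,fx=6,fy=6,interpolation=cv2.INTER_CUBIC)
cv2.imwrite("pics/sc.png",b)
```

```text
(no output)
```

View pics/tc.png

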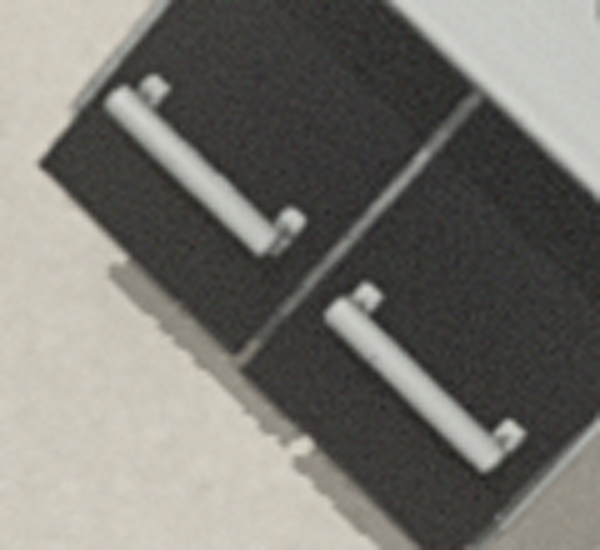

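View pics/sc.png

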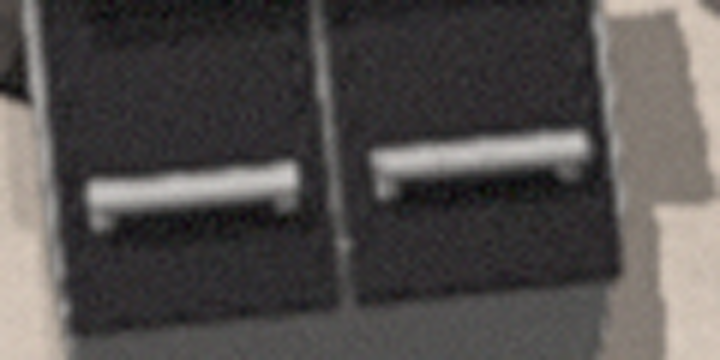

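Top crop: left bar runs (117,97)-(265,245), right bar (337,312)-(488,462). Side crop: left bar (88,193)-(298,180), right bar (372,162)-(588,144). I'll triangulate the bar centres from the two views.

Run:
```python
from h import *
import pickle
T=pickle.load(open("top.pkl","rb"));S=pickle.load(open("side.pkl","rb"))
def ray(c,u,v):
    o=pt(c,u,v,0.);d=pt(c,u,v,1.)-o;return o,d/np.linalg.norm(d)
def tri(a,b):
    A=np.zeros((3,3));B=np.zeros(3);rs=[ray(T,*a),ray(S,*b)]
    for o,d in rs:
        P=np.eye(3)-np.outer(d,d);A+=P;B+=P@o
    x=np.linalg.solve(A,B);return x,np.linalg.norm((np.eye(3)-np.outer(rs[0][1],rs[0][1]))@(x-rs[0][0]))
tc=lambda x,y:(279.6+x/5,129.6+y/5); sc=lambda x,y:(259.6+x/6,159.6+y/6)
C=[]
for n,a,b,c,d in(("L",(117,97),(265,245),(88,193),(298,180)),("R",(337,312),(488,462),(372,162),(588,144))):
    p,e=tri(tc(*a),sc(*c));q,f=tri(tc(*b),sc(*d))
    m=(p+q)/2;C.append(m);v=q-p
    mu=[int(round(k)) for k in tc((a[0]+b[0])/2,(a[1]+b[1])/2)]
    print(n,p.round(4),q.round(4),"mid",m.round(4),"err",e,f,"len",np.linalg.norm(v),"ang",np.degrees(np.arctan2(v[1],v[0])),"depthpt",pt(T,*mu,r=0).round(4))
v=C[1]-C[0];print(np.linalg.norm(v),np.degrees(np.arctan2(v[1],v[0])))
for n,(u,w) in dict(timer=(278,270),basket=(319,278),cupA=(362,80),cupB=(418,128)).items():print(n,pt(T,u,w).round(3))
```

```text
L [ 0.6402 -0.2252  0.2054] [ 0.5732 -0.2906  0.2044] mid [ 0.6067 -0.2579  0.2049] err 0.0004833477848726496 0.0019184938280009576 len 0.09370037811600158 ang -135.69794372070436 depthpt [ 0.6069 -0.2582  0.2043]
R [ 0.5479 -0.3198  0.2066] [ 0.4791 -0.3848  0.2136] mid [ 0.5135 -0.3523  0.2101] err 0.0024142801051004587 0.002168772411953513 len 0.0949763113355833 ang -136.62178551948892 depthpt [ 0.5133 -0.3524  0.209 ]
0.13275965707578402 -134.61737699154554
timer [ 0.384 -0.157  0.018]
basket [ 0.365 -0.258  0.   ]
cupA [ 0.723 -0.343  0.389]
cupB [ 0.631 -0.444  0.39 ]
```

{"name": "apply_moves", "arguments": {
  "steps": "27 -13 -12 -0.106; 54 -26 -24 -0.212; 81 -39 -36 -0.318; 108 -52 -48 -0.424; 135 -65 -60 -0.529",
  "claw": 0.5,
  "grip_force": 20
}}

```text
time: 0.52
ee_pos: [0.2773, -0.5316, 0.2914]
eef_rot: [-0.0, 0.924, 0.383, -0.0]
force: [1.0, -0.3, 0.2]
grip_width: 0.0428
gripper_force: 0.0
```

```bash
cat >> h.py <<'E'
from scipy.spatial.transform import Rotation as Ro
def go(target,th=44.7):
    s=get_state();R=Ro.from_quat(np.roll(s["eef_rot"],-1)).as_matrix()
    a=np.degrees(np.arctan2(R[1,0],R[0,0]))
    print("ee",s["ee_pos"].round(4),"th",a.round(2),"toolmm",(R.T@(np.array(target)-s["ee_pos"])*1000).round(1),"turn",np.radians(a-th).round(4),"w",s["grip_width"],"F",s["force"].round(2),"z",R[:,2].round(3),"t",s["time"],"q",s["joint_positions"].round(2))
E
python3 -c "
from h import *
go([.606,-.258,.29])"
```

```text
ee [ 0.2773 -0.5316  0.2914] th 45.03 toolmm [425.9  39.2   1.4] turn 0.0057 w 0.04282197159352892 F [ 0.98 -0.34  0.17] z [-0.001  0.001 -1.   ] t 0.5167 q [ 1.23  0.2  -0.21  1.48  0.04  1.46  0.23]
```

{"name": "apply_moves", "arguments": {
  "steps": "40 0 0 0.006; 80 0 0 0.006; 120 0 0 0.006; 160 0 0 0.006; 200 0 0 0.006"
}}

```text
time: 0.93
ee_pos: [0.4194, -0.3905, 0.2911]
eef_rot: [-0.0, 0.926, 0.378, -0.0]
force: [1.4, -1.4, -0.6]
grip_width: 0.0429
gripper_force: 0.0
```

{"name": "apply_moves", "arguments": {
  "steps": "40 5 0 0; 80 10 0 0; 120 20 0 0; 160 30 0 0; 190 35 0 0"
}}

```text
time: 1.35
ee_pos: [0.5813, -0.2813, 0.2906]
eef_rot: [-0.001, 0.925, 0.379, 0.0]
force: [-0.1, 0.3, 0.3]
grip_width: 0.0428
gripper_force: 0.0
```

```bash
python3 -c "
from h import *
go([.606,-.258,.25])"
```

```text
ee [ 0.5813 -0.2813  0.2906] th 44.54 toolmm [33.9  0.7 40.6] turn -0.0028 w 0.042826307592455974 F [-0.11  0.31  0.29] z [ 0.     0.002 -1.   ] t 1.35 q [ 0.76  0.33 -0.46  1.36  0.14  1.49 -0.48]
```

{"name": "apply_moves", "arguments": {
  "steps": "17 0 15 0; 34 0 30 0; 34 1 41 0; 34 1 41 0; 34 1 41 0"
}}

```text
time: 1.77
ee_pos: [0.6023, -0.2627, 0.2493]
eef_rot: [-0.0, 0.926, 0.377, -0.001]
force: [-0.5, -0.2, 0.8]
grip_width: 0.0426
gripper_force: 0.0
```

```bash
python3 -c "
from h import *
go([.606,-.258,.184])
c=capture('side');s=capture('top')
cv2.imwrite('pics/n1.png',np.hstack([cv2.resize(c['pixels'][110:230,240:375],None,fx=3,fy=3),cv2.resize(s['pixels'][110:230,270:400],None,fx=3,fy=3)]))"
```

```text
ee [ 0.6023 -0.2627  0.2493] th 44.3 toolmm [ 6.1 -0.7 65.3] turn -0.007 w 0.04263582411770212 F [-0.47 -0.17  0.75] z [-0.003 -0.    -1.   ] t 1.7667 q [ 0.72  0.37 -0.46  1.39  0.16  1.43 -0.54]
```

View pics/n1.png

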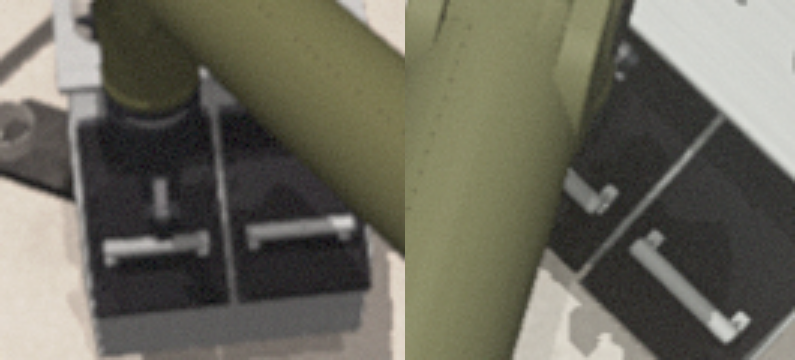

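The side view shows a finger at about (160,198) in the crop, centred over the left bar (157,245), with nothing touching. I'll descend next.

{"name": "apply_moves", "arguments": {
  "steps": "3 -1 12 -0.007; 6 -1 25 -0.007; 6 -1 37 -0.007; 6 -1 45 -0.007; 6 -1 45 -0.007"
}}

```text
time: 2.28
ee_pos: [0.6057, -0.256, 0.2019]
eef_rot: [-0.002, 0.925, 0.381, -0.002]
force: [-0.5, -0.8, -0.5]
grip_width: 0.0427
gripper_force: 0.0
```

{"name": "apply_moves", "arguments": {
  "steps": "0 0 6 0; 0 0 12 0; 0 0 18 0; 0 0 20 0; 0 0 20 0"
}}

```text
time: 2.7
ee_pos: [0.607, -0.2562, 0.1845]
eef_rot: [-0.0, 0.925, 0.381, -0.0]
force: [-0.9, -0.3, -0.2]
grip_width: 0.0422
gripper_force: 0.0
```

```bash
python3 -c "
from h import *
go([.606,-.258,.184])"
```

```text
ee [ 0.607  -0.2562  0.1845] th 44.8 toolmm [-2.   0.6  0.5] turn 0.0017 w 0.042206435863981644 F [-0.87 -0.33 -0.2 ] z [-0.001  0.    -1.   ] t 2.7 q [ 0.71  0.4  -0.46  1.48  0.18  1.31 -0.56]
```

{"name": "apply_moves", "arguments": {
  "steps": "0 0 0 0; 0 0 0 0; 0 0 0 0; 0 0 0 0; 0 0 0 0",
  "claw": 1,
  "grip_force": 20
}}

```text
time: 3.12
ee_pos: [0.6091, -0.2578, 0.1865]
eef_rot: [0.002, 0.925, 0.381, 0.002]
force: [4.8, -3.4, 0.3]
grip_width: 0.0132
gripper_force: 21.1
```

{"name": "apply_moves", "arguments": {
  "steps": "0 0 0 0; 0 0 0 0; 0 0 0 0; 0 0 0 0; 0 0 0 0"
}}

```text
time: 3.53
ee_pos: [0.609, -0.2578, 0.1865]
eef_rot: [0.002, 0.925, 0.381, 0.002]
force: [4.1, -2.6, -0.9]
grip_width: 0.0133
gripper_force: 21.1
```

```bash
python3 -c "
from h import *
go([.606,-.258,.184])"
```

```text
ee [ 0.609  -0.2578  0.1865] th 44.78 toolmm [-2.3 -2.   2.4] turn 0.0014 w 0.013303877790001733 F [ 4.12 -2.6  -0.93] z [ 0.005 -0.003 -1.   ] t 3.5333 q [ 0.71  0.4  -0.46  1.47  0.18  1.31 -0.55]
```

{"name": "apply_moves", "arguments": {
  "steps": "0 1 0 0; 0 2 0 0; 0 2 0 0; 0 2 0 0; 0 2 0 0"
}}

```text
time: 3.95
ee_pos: [0.6091, -0.2579, 0.1858]
eef_rot: [0.001, 0.925, 0.381, 0.0]
force: [1.6, -1.2, 1.8]
grip_width: 0.0128
gripper_force: 21.3
```

{"name": "apply_moves", "arguments": {
  "steps": "0 0 -1 0; 0 0 -2 0; 0 0 -2 0; 0 0 -2 0; 0 0 -2 0"
}}

```text
time: 4.37
ee_pos: [0.6089, -0.2577, 0.1871]
eef_rot: [0.0, 0.925, 0.381, 0.0]
force: [3.5, -2.4, -1.0]
grip_width: 0.0128
gripper_force: 21.0
```

{"name": "apply_moves", "arguments": {
  "steps": "0 0 -1 0; 0 0 -2 0; 0 0 -2 0; 0 0 -2 0; 0 0 -2 0"
}}

```text
time: 4.78
ee_pos: [0.6087, -0.2575, 0.1889]
eef_rot: [-0.0, 0.925, 0.381, -0.0]
force: [5.2, -1.2, -2.9]
grip_width: 0.0129
gripper_force: 20.8
```

{"name": "apply_moves", "arguments": {
  "steps": "0 0 -1 0; 0 0 -2 0; 0 0 -2 0; 0 0 -2 0; 0 0 -2 0"
}}

```text
time: 5.2
ee_pos: [0.6086, -0.2575, 0.1893]
eef_rot: [-0.001, 0.925, 0.381, -0.0]
force: [7.1, -2.1, -9.1]
grip_width: 0.0131
gripper_force: 20.4
```

{"name": "apply_moves", "arguments": {
  "steps": "0 0 -1 0; 0 0 -2 0; 0 0 -2 0; 0 0 -2 0; 0 0 -2 0"
}}

```text
time: 5.62
ee_pos: [0.6084, -0.2572, 0.1919]
eef_rot: [-0.001, 0.925, 0.381, -0.0]
force: [4.6, -1.5, -6.5]
grip_width: 0.0129
gripper_force: 20.6
```

{"name": "apply_moves", "arguments": {
  "steps": "0 0 1 0; 0 0 2 0; 0 0 3 0; 0 0 4 0; 0 0 4 0"
}}

```text
time: 6.03
ee_pos: [0.6087, -0.2576, 0.1891]
eef_rot: [-0.0, 0.925, 0.381, -0.0]
force: [4.6, -1.2, -5.1]
grip_width: 0.0127
gripper_force: 20.7
```

{"name": "apply_moves", "arguments": {
  "steps": "0 0 1 0; 0 0 2 0; 0 0 3 0; 0 0 4 0; 0 0 4 0"
}}

```text
time: 6.45
ee_pos: [0.6091, -0.2579, 0.186]
eef_rot: [0.001, 0.925, 0.381, 0.0]
force: [2.0, -0.6, 0.9]
grip_width: 0.013
gripper_force: 21.1
```

{"name": "apply_moves", "arguments": {
  "steps": "0 0 1 0; 0 0 2 0; 0 0 2 0; 0 0 2 0; 0 0 2 0"
}}

```text
time: 6.87
ee_pos: [0.6092, -0.2579, 0.1858]
eef_rot: [0.001, 0.925, 0.381, 0.001]
force: [0.1, 0.4, 9.6]
grip_width: 0.0133
gripper_force: 21.8
```

{"name": "apply_moves", "arguments": {
  "steps": "0 0 1 0; 0 0 2 0; 0 0 3 0; 0 0 3 0; 0 0 3 0"
}}

```text
time: 7.28
ee_pos: [0.6093, -0.2579, 0.1855]
eef_rot: [0.002, 0.925, 0.381, 0.001]
force: [-5.5, 0.9, 18.6]
grip_width: 0.0131
gripper_force: 22.8
```

{"name": "apply_moves", "arguments": {
  "steps": "0 0 -2 0; 0 0 -4 0; 0 0 -5 0; 0 0 -5 0; 0 0 -5 0"
}}

```text
time: 7.7
ee_pos: [0.6091, -0.2579, 0.1858]
eef_rot: [0.0, 0.925, 0.381, 0.0]
force: [2.5, -0.0, 5.0]
grip_width: 0.0132
gripper_force: 21.6
```

{"name": "apply_moves", "arguments": {
  "steps": "0 0 -1 0; 0 0 -2 0; 0 0 -3 0; 0 0 -3 0; 0 0 -3 0"
}}

```text
time: 8.12
ee_pos: [0.6088, -0.2576, 0.1879]
eef_rot: [-0.0, 0.925, 0.381, -0.0]
force: [5.6, -1.0, -1.0]
grip_width: 0.0131
gripper_force: 21.1
```

{"name": "apply_moves", "arguments": {
  "steps": "0 0 -1 0; 0 0 -1 0; 0 0 -1 0; 0 0 -1 0; 0 0 -1 0"
}}

```text
time: 8.53
ee_pos: [0.6087, -0.2575, 0.1889]
eef_rot: [-0.0, 0.925, 0.381, -0.0]
force: [5.0, -0.6, -2.0]
grip_width: 0.0133
gripper_force: 21.0
```

{"name": "apply_moves", "arguments": {
  "steps": "0 0 -0.5 0; 0 0 -1 0; 0 0 -1 0; 0 0 -1 0; 0 0 -1 0"
}}

```text
time: 8.95
ee_pos: [0.6087, -0.2575, 0.1891]
eef_rot: [-0.0, 0.925, 0.381, -0.0]
force: [6.9, -2.0, -5.7]
grip_width: 0.0128
gripper_force: 20.7
```

{"name": "apply_moves", "arguments": {
  "steps": "0 0 -0.5 0; 0 0 -0.5 0; 0 0 -0.5 0; 0 0 -0.5 0; 0 0 -0.5 0"
}}

```text
time: 9.37
ee_pos: [0.6087, -0.2575, 0.1891]
eef_rot: [-0.001, 0.925, 0.381, -0.0]
force: [7.0, -2.0, -7.2]
grip_width: 0.0131
gripper_force: 20.6
```

Left lid held at 7 N with about 3 mm of play, so it's caught. I'll relax and release.

{"name": "apply_moves", "arguments": {
  "steps": "0 0 1 0; 0 0 2 0; 0 0 4 0; 0 0 5 0; 0 0 5 0"
}}

```text
time: 9.78
ee_pos: [0.6091, -0.2578, 0.186]
eef_rot: [0.0, 0.925, 0.381, 0.0]
force: [5.3, -1.7, -0.0]
grip_width: 0.0129
gripper_force: 21.2
```

{"name": "apply_moves", "arguments": {
  "steps": "0 0 0 0; 0 0 0 0; 0 0 0 0; 0 0 0 0; 0 0 0 0",
  "claw": 0.5
}}

```text
time: 10.2
ee_pos: [0.6083, -0.2576, 0.1856]
eef_rot: [-0.0, 0.925, 0.381, -0.001]
force: [0.3, -0.2, 0.4]
grip_width: 0.0424
gripper_force: 0.0
```

{"name": "apply_moves", "arguments": {
  "steps": "0 0 -10 0; 0 0 -25 0; 0 0 -40 0; 0 0 -60 0; 0 0 -65 0"
}}

```text
time: 10.62
ee_pos: [0.6102, -0.258, 0.2551]
eef_rot: [0.002, 0.925, 0.381, 0.002]
force: [0.1, -0.2, 0.8]
grip_width: 0.0425
gripper_force: 0.0
```

```bash
python3 -c "
from h import *
go([.5145,-.3515,.25])"
```

```text
ee [ 0.6102 -0.258   0.2551] th 44.79 toolmm [-133.8   -1.1    4.9] turn 0.0016 w 0.042537087364304574 F [ 0.05 -0.21  0.84] z [ 0.005 -0.002 -1.   ] t 10.6167 q [ 0.71  0.37 -0.47  1.37  0.17  1.43 -0.54]
```

{"name": "apply_moves", "arguments": {
  "steps": "-30 0 0 0; -65 0 0 0; -100 0 0 0; -134 -1 0 0; -134 -1 0 0"
}}

```text
time: 11.03
ee_pos: [0.5062, -0.3596, 0.2507]
eef_rot: [0.001, 0.927, 0.375, -0.003]
force: [0.3, -1.9, 0.5]
grip_width: 0.0429
gripper_force: 0.0
```

{"name": "apply_moves", "arguments": {
  "steps": "0 0 15 0; 0 0 30 0; 0 0 40 0; 0 0 48 0; 0 0 48 0"
}}

```text
time: 11.45
ee_pos: [0.5122, -0.3506, 0.2007]
eef_rot: [-0.001, 0.924, 0.381, -0.001]
force: [-0.1, 0.8, 0.0]
grip_width: 0.0427
gripper_force: 0.0
```

```bash
python3 -c "
from h import *
go([.514,-.3518,.19])
c=capture('side');s=capture('top')
cv2.imwrite('pics/n2.png',np.hstack([cv2.resize(c['pixels'][110:230,240:375],None,fx=3,fy=3),cv2.resize(s['pixels'][110:230,270:400],None,fx=3,fy=3)]))"
```

```text
ee [ 0.5122 -0.3506  0.2007] th 44.82 toolmm [ 0.5  2.2 10.7] turn 0.002 w 0.04265480550665291 F [-0.1   0.81  0.  ] z [-0.003  0.002 -1.   ] t 11.45 q [ 0.9   0.31 -0.42  1.56  0.13  1.31 -0.32]
```

View pics/n2.png

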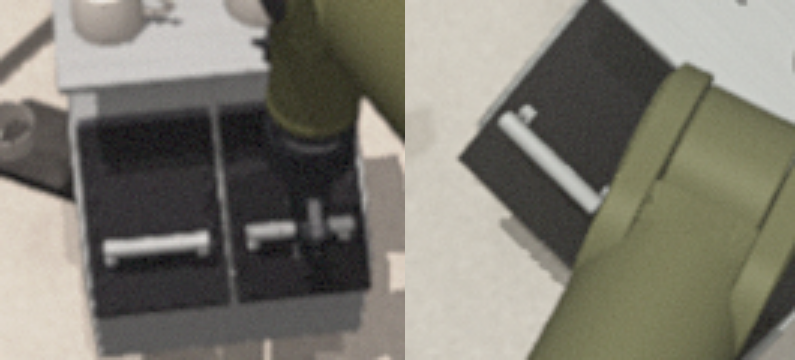

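The side crop shows the fingers straddling the right bar near its centre, at (315,220). I'll lower and grip.

{"name": "apply_moves", "arguments": {
  "steps": "0 1 4 0; 0 2 8 0; 0 2 11 0; 0 2 11 0; 0 2 11 0"
}}

```text
time: 11.97
ee_pos: [0.5143, -0.3527, 0.1916]
eef_rot: [-0.0, 0.925, 0.381, -0.0]
force: [0.4, 0.1, -0.1]
grip_width: 0.043
gripper_force: 0.0
```

{"name": "apply_moves", "arguments": {
  "steps": "0 0 0 0; 0 0 0 0; 0 0 0 0; 0 0 0 0; 0 0 0 0",
  "claw": 1
}}

```text
time: 12.38
ee_pos: [0.5152, -0.3536, 0.1923]
eef_rot: [0.001, 0.925, 0.381, 0.001]
force: [3.6, -2.7, -1.0]
grip_width: 0.0132
gripper_force: 20.9
```

{"name": "apply_moves", "arguments": {
  "steps": "0 0 0 0; 0 0 0 0; 0 0 0 0; 0 0 0 0; 0 0 0 0"
}}

```text
time: 12.8
ee_pos: [0.5152, -0.3536, 0.1923]
eef_rot: [0.001, 0.925, 0.381, 0.001]
force: [4.3, -4.1, -0.8]
grip_width: 0.0133
gripper_force: 20.9
```

{"name": "apply_moves", "arguments": {
  "steps": "0 0 -1 0; 0 0 -2 0; 0 0 -2 0; 0 0 -2 0; 0 0 -2 0"
}}

```text
time: 13.22
ee_pos: [0.515, -0.3534, 0.1941]
eef_rot: [0.001, 0.925, 0.381, 0.001]
force: [3.9, -3.6, -0.9]
grip_width: 0.0133
gripper_force: 20.9
```

{"name": "apply_moves", "arguments": {
  "steps": "0 0 -1 0; 0 0 -2 0; 0 0 -2 0; 0 0 -2 0; 0 0 -2 0"
}}

```text
time: 13.63
ee_pos: [0.5149, -0.3533, 0.1958]
eef_rot: [0.001, 0.925, 0.381, 0.0]
force: [4.0, -3.3, -1.9]
grip_width: 0.0128
gripper_force: 20.8
```

Free so far at about 1-2 N. One more step up, then press.

{"name": "apply_moves", "arguments": {
  "steps": "0 0 -1 0; 0 0 -2 0; 0 0 -2 0; 0 0 -2 0; 0 0 -2 0"
}}

```text
time: 14.05
ee_pos: [0.5148, -0.3532, 0.1978]
eef_rot: [0.0, 0.925, 0.381, 0.0]
force: [3.8, -3.3, -1.3]
grip_width: 0.0132
gripper_force: 20.9
```

{"name": "apply_moves", "arguments": {
  "steps": "0 0 2 0; 0 0 4 0; 0 0 6 0; 0 0 6 0; 0 0 6 0"
}}

```text
time: 14.47
ee_pos: [0.5152, -0.3536, 0.1924]
eef_rot: [0.001, 0.925, 0.381, 0.001]
force: [5.0, -3.7, 0.4]
grip_width: 0.0128
gripper_force: 21.1
```

{"name": "apply_moves", "arguments": {
  "steps": "0 0 1 0; 0 0 2 0; 0 0 3 0; 0 0 3 0; 0 0 3 0"
}}

```text
time: 14.88
ee_pos: [0.5153, -0.3537, 0.1912]
eef_rot: [0.002, 0.925, 0.381, 0.001]
force: [1.0, -2.2, 7.9]
grip_width: 0.0135
gripper_force: 21.7
```

{"name": "apply_moves", "arguments": {
  "steps": "0 0 1 0; 0 0 2 0; 0 0 3 0; 0 0 3 0; 0 0 3 0"
}}

```text
time: 15.3
ee_pos: [0.5158, -0.3541, 0.1869]
eef_rot: [0.002, 0.925, 0.381, 0.001]
force: [5.1, -5.2, 0.7]
grip_width: 0.0127
gripper_force: 21.2
```

The right lid was loose and has now snapped down. I'll press it to the hard stop.

{"name": "apply_moves", "arguments": {
  "steps": "0 0 1 0; 0 0 2 0; 0 0 3 0; 0 0 4 0; 0 0 4 0"
}}

```text
time: 15.72
ee_pos: [0.516, -0.3543, 0.1856]
eef_rot: [0.003, 0.925, 0.381, 0.001]
force: [1.3, -2.5, 12.4]
grip_width: 0.0126
gripper_force: 22.1
```

{"name": "apply_moves", "arguments": {
  "steps": "0 0 0.5 0; 0 0 1 0; 0 0 1 0; 0 0 1 0; 0 0 1 0"
}}

```text
time: 16.13
ee_pos: [0.516, -0.3543, 0.1855]
eef_rot: [0.003, 0.925, 0.381, 0.001]
force: [-0.3, -2.5, 15.4]
grip_width: 0.0133
gripper_force: 22.4
```

{"name": "apply_moves", "arguments": {
  "steps": "0 0 -1 0; 0 0 -3 0; 0 0 -5 0; 0 0 -5 0; 0 0 -5 0"
}}

```text
time: 16.55
ee_pos: [0.5157, -0.3541, 0.1868]
eef_rot: [0.002, 0.925, 0.381, 0.001]
force: [5.8, -4.3, 0.7]
grip_width: 0.0133
gripper_force: 21.2
```

{"name": "apply_moves", "arguments": {
  "steps": "0 0 -1 0; 0 0 -2 0; 0 0 -2 0; 0 0 -2 0; 0 0 -2 0"
}}

```text
time: 16.97
ee_pos: [0.5156, -0.3539, 0.1884]
eef_rot: [0.002, 0.925, 0.381, 0.001]
force: [6.0, -4.9, -1.0]
grip_width: 0.0129
gripper_force: 21.1
```

{"name": "apply_moves", "arguments": {
  "steps": "0 0 -0.5 0; 0 0 -1 0; 0 0 -1 0; 0 0 -1 0; 0 0 -1 0"
}}

```text
time: 17.38
ee_pos: [0.5155, -0.3538, 0.1889]
eef_rot: [0.001, 0.925, 0.381, 0.001]
force: [6.5, -5.3, -2.2]
grip_width: 0.0131
gripper_force: 21.0
```

{"name": "apply_moves", "arguments": {
  "steps": "0 0 -0.5 0; 0 0 -1 0; 0 0 -1 0; 0 0 -1 0; 0 0 -1 0"
}}

```text
time: 17.8
ee_pos: [0.5155, -0.3538, 0.189]
eef_rot: [0.001, 0.925, 0.381, 0.001]
force: [7.9, -5.5, -6.1]
grip_width: 0.0133
gripper_force: 20.7
```

{"name": "apply_moves", "arguments": {
  "steps": "0 0 -0.5 0; 0 0 -0.5 0; 0 0 -0.5 0; 0 0 -0.5 0; 0 0 -0.5 0"
}}

```text
time: 18.22
ee_pos: [0.5154, -0.3538, 0.189]
eef_rot: [0.001, 0.925, 0.381, 0.001]
force: [8.2, -6.1, -7.5]
grip_width: 0.0132
gripper_force: 20.6
```

The right lid held at 7.5 N. I'll relax, release and retreat.

{"name": "apply_moves", "arguments": {
  "steps": "0 1 1 0; 0 2 3 0; 0 2 5 0; 0 2 5 0; 0 2 5 0"
}}

```text
time: 18.63
ee_pos: [0.5159, -0.3542, 0.1858]
eef_rot: [0.0, 0.925, 0.381, 0.0]
force: [2.0, -1.7, 2.7]
grip_width: 0.0131
gripper_force: 21.3
```

{"name": "apply_moves", "arguments": {
  "steps": "0 0 0 0; 0 0 0 0; 0 0 0 0; 0 0 0 0; 0 0 0 0",
  "claw": 0.5
}}

```text
time: 19.05
ee_pos: [0.5154, -0.3539, 0.1848]
eef_rot: [-0.001, 0.925, 0.381, -0.0]
force: [0.1, -0.0, -0.8]
grip_width: 0.0432
gripper_force: 0.0
```

{"name": "apply_moves", "arguments": {
  "steps": "0 0 -10 0; 0 0 -25 0; 0 0 -40 0; 0 0 -60 0; 0 0 -70 0"
}}

```text
time: 19.47
ee_pos: [0.5166, -0.3546, 0.2585]
eef_rot: [0.001, 0.925, 0.381, 0.001]
force: [0.9, 0.7, 1.2]
grip_width: 0.0427
gripper_force: 0.0
```

{"name": "apply_moves", "arguments": {
  "steps": "-30 -15 0 0; -65 -30 0 0; -100 -40 0 0; -135 -50 0 0; -165 -60 0 0"
}}

```text
time: 19.88
ee_pos: [0.354, -0.4292, 0.2558]
eef_rot: [0.0, 0.925, 0.38, -0.0]
force: [-0.2, -0.6, 0.2]
grip_width: 0.0425
gripper_force: 0.0
```

{"name": "apply_moves", "arguments": {
  "steps": "-30 0 0 0; -60 0 0 0; -90 0 0 0; -90 0 0 0; -90 0 0 0"
}}

```text
time: 20.3
ee_pos: [0.2905, -0.4927, 0.2554]
eef_rot: [-0.0, 0.925, 0.379, -0.0]
force: [1.8, 0.8, -0.6]
grip_width: 0.0428
gripper_force: 0.0
```

```bash
python3 -c "
from h import *
go([.5,-.35,.25])
c=capture('side');s=capture('top')
import pickle
for n,k in(('side',c),('top',s)):
    o=pickle.load(open(n+'.pkl','rb'))
    z=k['z_map'];zo=o['z_map']
    P=[((280,186),(288,190)),((330,182),(338,186))] 
for u,v in((321,162),(365,205)):print(pt(s,u,v,r=1))
cv2.imwrite('pics/n3.png',np.vstack([c['pixels'][80:310,:],s['pixels'][50:300,:]]))"
```

```text
ee [ 0.2905 -0.4927  0.2554] th 44.53 toolmm [249.4  45.2   5.4] turn -0.0029 w 0.04275286571225286 F [ 1.81  0.77 -0.58] z [-0. -0. -1.] t 20.3 q [ 1.22  0.16 -0.25  1.61  0.04  1.38  0.17]
[ 0.6196059  -0.26377011  0.17005547]
[ 0.51922711 -0.35945895  0.19868459]
```

View pics/n3.png

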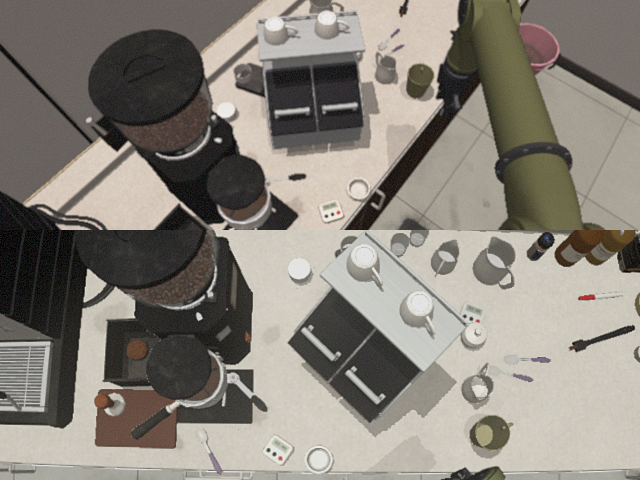

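The lids are level and shut, the cups, timer and basket are where they were, and the arm is clear of everything. I'll hand the job in.

```bash
python3 -c "
from h import *
print(job.sign_off())"
```

```text
the job is handed in; nothing more can be done
None
```

Both lids are caught shut: left held a tug of about 7 N after one re-press, right was loose, pressed until it snapped, then held about 7.5 N; both are released, the cups, timer and basket look unmoved in the pictures, and the job is handed in (result not shown).

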